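# Wedge the rocking bench balance

## Robot

A 6-joint arm with a two-finger parallel gripper is mounted at the origin on a cart in front of the work surface, level with it; the furniture and walls round the work are solid. World frame = base frame: x ahead of the robot, y to its left, z up, the work surface at z = 0. Lengths are in m, angles in rad, forces in N, time in s.
With the tool pointing down it reaches from about 0.225 to 0.875 m from the base axis. Payload 3.4 kg.
Tool frame: the origin (TCP) lies between the finger pads; the fingertips stand 19 mm ahead of it and the grasp point (between the pads) is the TCP; z points along the fingers, y is the line along which they close (so a half turn about z gives the same grasp; the last joint's range is limited). The gripper opens to 85 mm and grips with 20 to 120 N. Pads are 22 mm wide; open, the fingers measure 114 mm over their backs; the gripper's body (76 mm by 85 mm) begins 54 mm behind the grasp point. The pads swing forward as they close: fully open they stand 13 mm farther back than shut.
Start: joints at [-1.305, 0.276, 1.505, -0, 1.361, -0.121], TCP at [0.217, -0.533, 0.25] pointing down, gripper open.
Joint ranges: [-2.89, 2.89], [-0.75, 2.08], [0.22, 2.7], [-1.18, 4.32], [0.11, 2.71], [-2.7, 2.7]. Speed limits (rad/s): [2.57, 2.57, 3.14, 3.14, 3.14, 3.14].

## Interface

Orientations are given as a unit quaternion [w, x, y, z].
In Python, from rig import get_state, imaging, ticket gives the robot as it stands. The module is installed in compiled form; this text tells all that it offers.
- The arm moves only by the shell command python3 -m inch 'ROWS' [FORCE]. ROWS is JSON, a list of rows, each an object with "claw": the opening, from -1 (shut) to 1 (fully open); "travel": the shift along the world's x, y, z in units of 200 mm (1.0 is 200 mm), a list of three; "turn": the turn about the world's z in units of 180 degrees (1.0 is 180 degrees). A call has 1 to 5 rows; each row is the pose to reach, as a shift and turn from the pose commanded when the call began, turning the shorter way round; what a row does not reach only later rows make up. A row lasts 1/10 s, in which the tool goes at most 50 mm and 8.59 degrees, less where a joint would pass 70% of its speed; a pose out of reach is approached as far as the arm can. A call with a number of a shift or a turn outside -1 to 1 is refused whole. A call with a gripper value outside its range is refused whole. The fingers move at their own pace and stop on an object; FORCE is the grip in N (left out, the last holds). Time passes only in rows, so rows that repeat a pose let the fingers close. It gives the time, the measured TCP pose, the force, the opening and the grip force at its end, in the units of the state.
- get_state(): the state, without advancing time (a new reading comes with each control period).
- imaging.get_image(name): name is "scene" or "top" or "wrist"; returns the picture (480x640x3 uint8, red, green, blue); there is no depth.
- imaging.camera_params(name): a dict with "camera_matrix" (3x3 intrinsics, pixels), "k1" (the pictures are not rectified: a ray, as slopes to the right and down, at radius r is drawn at 1 + k1 r^2 times it, then the intrinsics apply), "cam_to_world" (4x4, takes a point from camera to world coordinates); the wrist camera has in their place "T_tool_cam" (4x4, takes a point from camera to tool coordinates, whose origin is the TCP and whose axes are the flange's). Camera axes: x right, y down, z forward; pixel columns grow to the right and rows downward; lengths in m; the calibration is good to about 2 mm. A picture is of the moment at which its call begins: read the wrist's pose just before it. camera_params takes no time and is no camera call.
- ticket.sign_off(): hands the job in; it is judged then, once.
The state is a dict: "clock": time; "qpos": joint angles; "qd": joint speeds; "effort": joint torques, N m; "position": TCP position; "ee_rot": TCP orientation; "contact_force": force on the tool from outside, world axes, zero at the start; "moment": the same for the moment, N m; "width": finger opening in m; "gripper_force": force on a finger pad.
Only numpy, scipy, OpenCV 4.12 (cv2) and the standard library are available. Lean on these libraries where they do the work, as an engineer would, in place of code of your own. Each camera call takes 0.05 s, during which the arm holds its last target. There are 200 camera calls.

## Task

The white bench balance rocks on its one short foot, under the corner where the grey wedge lies waiting. Press down on that corner to feel it rock, then push the wedge, thin end first, under the short foot until the slack is gone, without jacking the balance out of level or shoving it along the bench. Finish with a fingertip still pressing firmly down on that same corner, the balance staying level and no longer rocking; only touch and push, grip and pick up nothing, and leave the other things where they stand.

Things in the scene. Friction and masses are not known exactly. Their poses are not given: they have to be found in the camera images.
- balance: Low white bench balance, loose, 1.3 to 2.1 kg. Housing 120 (x) x 150 (y) mm, underside 20 mm, flat top 44 mm above the bench; steel pan 84 mm across, 7 mm higher, centred at x +14 mm. Origin: bench level under the middle; display at -x (faces to the robot's right), z up. Stands level on 3 domed feet 20 mm across at (42,57), (42,-57), (-42,-57) mm; the fourth, at (-42,57), is short.
- corner (a point): Where to press: flat top of the balance at the corner above the short foot, to the right of its side nearest the robot (balance frame -44, 58, 44 mm), 16 mm from the edges. Pressing here with 2 to 3 N (up to 8 N if the fingertip drags) tips the unwedged balance about the other diagonal by 0.06 to 0.14 rad (the corner sinks 5 to 9 mm) until the foot lands; let go, it tips back. Firm: 4 to 15 N.
- foot_spot (a point): Point at bench level under the middle of the short foot (balance frame -42, 57, 0 mm). The foot's domed end hangs 5 to 9 mm above this point while the balance stands level; how much differs each time and is not told.
- wedge: Loose grey plastic wedge, 70 g, 90 (x) x 44 (y) mm, 2 mm thick at its thin end (+x), rising evenly to 16 mm at its thick end (-x). Origin: centre of underside. Lies to the right of the short foot, thin end to the balance: tip 20 to 40 mm short of the foot's middle, up to 12 mm to the side, 0.15 rad askew. Push along the balance's +x. Snug with the tip 15 to 50 mm past the foot's middle.
- heel (a point): Where to push: centre of the wedge's upright thick end face, 8 mm above the bench (wedge frame -45, 0, 8 mm). The wedge slides freely with about 0.5 N, pushes back with 3 N or more once it has met the foot, and with over about 5 N jacks the balance up or shoves it.
- timer: Bystander: white digital timer standing up, 24 x 62 x 63 mm. Origin: centre of underside.
- petri_dish: Bystander: clear Petri dish, 58 x 58 x 15 mm. Origin: centre of underside.
- objective_case: Bystander: small round case with black screw cap, 39 x 39 x 56 mm. Origin: centre of underside.
- cup: Bystander: specimen cup with screw lid, 64 x 64 x 72 mm. Origin: centre of underside.
- oil: Bystander: small brown bottle with black cap, 26 x 26 x 62 mm. Origin: centre of underside.
There are look-alikes about, which are no part of the job. Leave any orange or purple look-alike of the wedge alone.

How it is judged:
On the way, in this order (a step that is already met when the one before it is completed fails the run):
1. the corner over the short foot is pressed by the fingers and the balance rocks (tilts over 0.03 rad), the wedge not yet under the foot (contact force between the fingers and balance above 1 N and angle between balance's own z axis and vertical above 0.03 rad and x of wedge in the frame of balance below -0.097 m), for 0.1 s.
2. the wedge lies under the short foot: its tip 8 to 68 mm past the foot's middle, its middle line within 22 mm of the foot, and the balance level within 0.03 rad (x of foot_spot in the frame of wedge between -0.023 and 0.037 m and y of foot_spot in the frame of wedge between -0.022 and 0.022 m and angle between balance's own z axis and vertical below 0.03 rad), for 0.2 s.
At the end, for the whole second after the job is handed in: Fingers press the corner over the short foot (within 35 mm) with over 3.5 N and are off the wedge; the wedge carries the short foot (over 1 N; tip 8 to 68 mm past its middle, within 22 mm sideways); balance level within 0.02 rad; all at rest (contact force between the fingers and balance above 3.5 N and horizontal distance between the grasp point and corner below 0.035 m and angle between balance's own z axis and vertical below 0.02 rad and contact force between wedge and balance above 1 N and contact force between the fingers and wedge below 0.1 N and x of foot_spot in the frame of wedge between -0.023 and 0.037 m and y of foot_spot in the frame of wedge between -0.022 and 0.022 m and linear speed of each of balance, wedge below 0.01 m/s); the arm keeps its last pose, push and grip.
It fails at once if the wedge is lifted off the bench (height (world z) of wedge above 0.012 m or angle between wedge's own z axis and vertical above 0.25 rad).
It fails at once if the wedge is gripped or rammed (over 30 N) (contact force between the fingers and wedge above 30 N).
It fails at once if the balance is lifted or tipped over (height (world z) of balance above 0.015 m or angle between balance's own z axis and vertical above 0.2 rad).
It fails at once if the balance is shoved more than 25 mm along the bench (distance of balance from where it was at the start of the episode above 0.025 m).
It fails at once if a bystander is moved more than 20 mm (distance of any of cup, oil, objective_case, petri_dish, timer from where it was at the start of the episode above 0.02 m).
It also fails if it takes over 51 s, if anything falls off the work surface, if the arm or the gripper's body presses on something with over 40 N, if the wrist force passes 120 N, or if a joint passes its speed limit or range.

## Working session

There is one attempt and no reset: what is moved stays moved. The work goes in short steps, Python scripts to look and compute and a shell command to move; the robot and the scene stay as the last step left them, time stands still between calls to the robot, and variables do not carry over. Pictures are saved under pics/ and viewed, at most 10 in all, crops included, and the job is handed in when it is done.

```bash
mkdir -p pics; cat > h.py <<'E'
import numpy as np, cv2
from rig import get_state, imaging
def ray(name,uv):
    p=imaging.camera_params(name);K=np.array(p['camera_matrix']);T=np.array(p['cam_to_world'])
    d=((uv[0]-K[0,2])/K[0,0],(uv[1]-K[1,2])/K[1,1]);d=np.array(d);u=d.copy()
    for _ in range(20): u=d/(1+p['k1']*(u@u))
    return T[:3,3],T[:3,:3]@np.array([u[0],u[1],1])
def onz(name,uv,z):
    o,d=ray(name,uv);return o+d*(z-o[2])/d[2]
def proj(name,P):
    p=imaging.camera_params(name);K=np.array(p['camera_matrix']);T=np.array(p['cam_to_world'])
    c=T[:3,:3].T@(np.array(P)-T[:3,3]);u=c[:2]/c[2];u=u*(1+p['k1']*(u@u));return K[:2,:2]@u+K[:2,2]
E
python3 - <<'E'
from h import *
for n in('top','scene'):
    im=imaging.get_image(n);cv2.imwrite(f'pics/{n}1.png',im[:,:,::-1]);print(np.round(imaging.camera_params(n)['cam_to_world'],3))
s=get_state();print(s)
E
```

```text
[[-0.018 -0.996  0.083  0.353]
 [-0.999  0.02   0.025 -0.16 ]
 [-0.027 -0.082 -0.996  1.064]
 [ 0.     0.     0.     1.   ]]
[[ 0.778 -0.406  0.479 -0.248]
 [-0.627 -0.525  0.575 -0.955]
 [ 0.018 -0.748 -0.663  1.012]
 [ 0.     0.     0.     1.   ]]
{'clock': 0.1, 'qpos': array([-1.30501573e+00,  2.76550478e-01,  1.50603374e+00, -2.09817623e-05,
        1.36066363e+00, -1.21006319e-01]), 'qd': array([-0.0003505 , -0.00127306, -0.00388683,  0.00103738,  0.00078156,
       -0.00087961]), 'effort': array([ 5.18800844e-04, -4.17704594e+01, -2.46405351e+01, -4.10802559e-04,
        5.84509617e-03, -2.63453319e-05]), 'position': array([ 0.21676735, -0.53210195,  0.24950465]), 'ee_rot': array([-8.24686429e-04,  9.81356939e-01,  1.92192281e-01, -7.00864146e-05]), 'contact_force': array([ 0.6803271 ,  0.17972643, -0.77446331]), 'moment': array([-0.01018969, -0.02440888,  0.02435431]), 'gripper_force': 0.0, 'width': 0.0857283072866845}
```

View pics/top1.png

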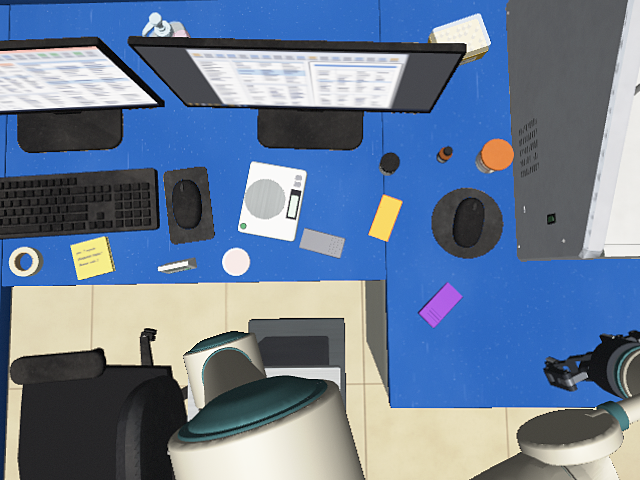

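View pics/scene1.png

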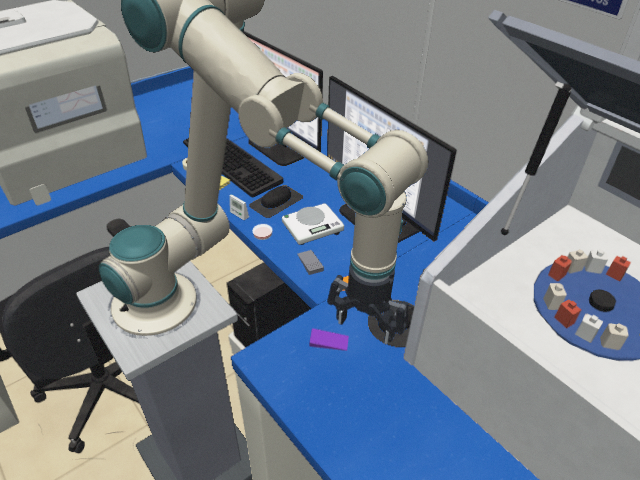

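The grey wedge at top px (322,243), right of the balance (272,200), is the one: grey and beside the short-foot corner at about (293,237). The orange (385,218) and purple (440,305) pieces are look-alikes. Next I'll measure it and confirm with an enlarged crop.

```bash
cat > m.py <<'E'
from h import *
im=cv2.imread('pics/top1.png');hsv=cv2.cvtColor(im,cv2.COLOR_BGR2HSV)
def big(mask,roi):
    m=np.zeros_like(mask);x0,y0,x1,y1=roi;m[y0:y1,x0:x1]=mask[y0:y1,x0:x1]
    m=cv2.morphologyEx(m,cv2.MORPH_CLOSE,np.ones((3,3)))
    c=max(cv2.findContours(m,cv2.RETR_EXTERNAL,cv2.CHAIN_APPROX_NONE)[0],key=cv2.contourArea);return c
nb=((hsv[:,:,1]<110)*255).astype(np.uint8)
W=big(nb,(296,222,352,266));B=big(nb,(230,150,315,250))
vis=cv2.resize(im[140:280,220:420],None,fx=4,fy=4,interpolation=cv2.INTER_CUBIC)
for c,z,nm in((W,.009,'wedge'),(B,.044,'bal')):
    r=cv2.minAreaRect(c);b=cv2.boxPoints(r);print(nm,b.round(1).tolist())
    P=np.array([onz('top',p,z) for p in b]);print(P.round(4),'c',P.mean(0).round(4),'sides',np.linalg.norm(np.diff(P,axis=0),axis=1).round(4))
    cv2.polylines(vis,[((b-[220,140])*4).astype(int)],True,(0,0,255),1)
cv2.imwrite('pics/crop1.png',vis)
E
python3 m.py
```

```text
wedge [[298.3999938964844, 247.0], [304.0, 226.8000030517578], [345.1000061035156, 238.0], [339.6000061035156, 258.20001220703125]]
[[ 0.4    -0.079   0.009 ]
 [ 0.4425 -0.0912  0.009 ]
 [ 0.4171 -0.1774  0.009 ]
 [ 0.3749 -0.165   0.009 ]] c [ 0.4086 -0.1281  0.009 ] sides [0.0442 0.0899 0.044 ]
bal [[236.60000610351562, 231.1999969482422], [250.10000610351562, 159.5], [307.5, 170.1999969482422], [294.1000061035156, 242.0]]
[[ 0.4332  0.0445  0.044 ]
 [ 0.5816  0.0159  0.044 ]
 [ 0.5563 -0.1026  0.044 ]
 [ 0.4089 -0.0728  0.044 ]] c [ 0.495  -0.0288  0.044 ] sides [0.1511 0.1212 0.1504]
```

View pics/crop1.png

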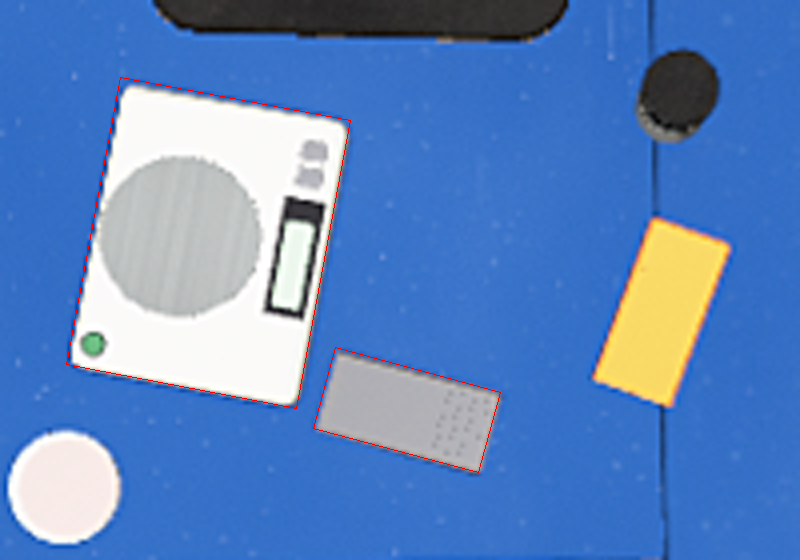

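The crop shows the grey wedge (px 298–345, 227–258) measuring 90x44 mm and the balance measuring 151x121 mm, both as specified. That puts the corner at about (0.429,-0.060) and the heel at (0.396,-0.171), with the wedge pointing along (0.28,0.96). The wedge lines up with the foot to within about 4 mm. Moving to the corner now.

```bash
python3 -m inch '[{"claw":-1,"travel":[0.5,1.0,0],"turn":-0.214},{"claw":-1,"travel":[0.5,1.0,0],"turn":-0.214},{"claw":-1,"travel":[0.5,1.0,0],"turn":-0.214},{"claw":-1,"travel":[0.5,1.0,0],"turn":-0.214},{"claw":-1,"travel":[0.5,1.0,0],"turn":-0.214}]' 20
python3 -m inch '[{"claw":-1,"travel":[0.56,1.0,-0.2],"turn":0},{"claw":-1,"travel":[0.56,1.0,-0.2],"turn":0},{"claw":-1,"travel":[0.56,1.0,-0.2],"turn":0},{"claw":-1,"travel":[0.56,1.0,-0.2],"turn":0},{"claw":-1,"travel":[0.56,1.0,-0.2],"turn":0}]'
```

```text
clock: 0.6
position: [0.3174, -0.3293, 0.25]
ee_rot: [-0.001, 0.99, -0.144, -0.0]
contact_force: [0.4, -0.7, 0.4]
width: 0.0122
gripper_force: 0.0
clock: 1.1
position: [0.4292, -0.1295, 0.2096]
ee_rot: [-0.001, 0.99, -0.141, -0.0]
contact_force: [0.1, -0.3, -0.0]
width: 0.0
gripper_force: 0.0
```

```bash
python3 -m inch '[{"claw":-1,"travel":[0,0.345,-0.1],"turn":0},{"claw":-1,"travel":[0,0.345,-0.3],"turn":0},{"claw":-1,"travel":[0,0.345,-0.5],"turn":0},{"claw":-1,"travel":[0,0.345,-0.66],"turn":0},{"claw":-1,"travel":[0,0.345,-0.66],"turn":0}]'
python3 - <<'E'
from h import *
s=get_state();print(s['position'],s['contact_force'])
im=imaging.get_image('scene');cv2.imwrite('pics/s2.png',cv2.resize(im[160:310,230:430],None,fx=4,fy=4,interpolation=cv2.INTER_CUBIC)[:,:,::-1])
E
```

```text
clock: 1.6
position: [0.4252, -0.0621, 0.0749]
ee_rot: [-0.001, 0.99, -0.142, -0.005]
contact_force: [-0.6, 0.9, 0.1]
width: -0.0
gripper_force: 0.0
[ 0.4252435  -0.06207659  0.07491633] [-0.57871529  0.91261397  0.05736464]
```

View pics/s2.png

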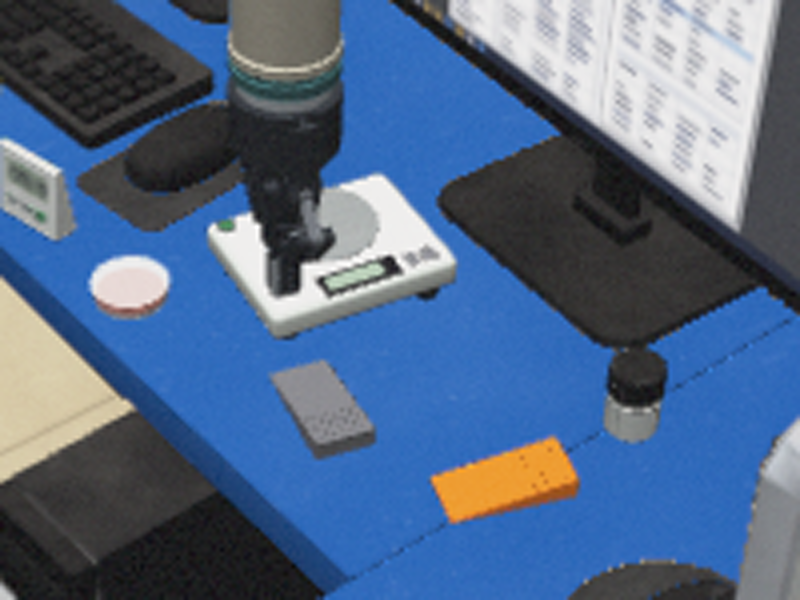

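The fingertips hover over the near-right corner at crop px (285,290), and the wedge lies clear at (322,405). Pressing down in small steps.

```bash
for i in 1; do python3 -m inch '[{"claw":-1,"travel":[0,0,-0.03],"turn":0},{"claw":-1,"travel":[0,0,-0.05],"turn":0},{"claw":-1,"travel":[0,0,-0.06],"turn":0},{"claw":-1,"travel":[0,0,-0.07],"turn":0},{"claw":-1,"travel":[0,0,-0.07],"turn":0}]'; done
python3 -m inch '[{"claw":-1,"travel":[0,0,-0.01],"turn":0},{"claw":-1,"travel":[0,0,-0.015],"turn":0},{"claw":-1,"travel":[0,0,-0.02],"turn":0},{"claw":-1,"travel":[0,0,-0.02],"turn":0}]'
```

```text
clock: 2.15
position: [0.429, -0.0637, 0.0646]
ee_rot: [0.0, 0.99, -0.142, 0.0]
contact_force: [-0.3, 0.3, 0.2]
width: 0.0
gripper_force: 0.0
clock: 2.55
position: [0.4288, -0.0638, 0.0604]
ee_rot: [0.0, 0.99, -0.142, -0.0]
contact_force: [-1.4, -2.2, 3.0]
width: 0.0002
gripper_force: 1.8
```

```bash
python3 -m inch '[{"claw":-1,"travel":[0,0,-0.005],"turn":0},{"claw":-1,"travel":[0,0,-0.01],"turn":0},{"claw":-1,"travel":[0,0,-0.01],"turn":0},{"claw":-1,"travel":[0,0,-0.01],"turn":0}]'
python3 -m inch '[{"claw":-1,"travel":[0,0,-0.005],"turn":0},{"claw":-1,"travel":[0,0,-0.0075],"turn":0},{"claw":-1,"travel":[0,0,-0.0075],"turn":0},{"claw":-1,"travel":[0,0,-0.0075],"turn":0}]'
```

```text
clock: 2.95
position: [0.4289, -0.0635, 0.0583]
ee_rot: [0.0, 0.99, -0.142, -0.0]
contact_force: [-2.2, -2.1, 3.7]
width: -0.0002
gripper_force: 1.7
clock: 3.35
position: [0.4288, -0.0635, 0.0568]
ee_rot: [0.0, 0.99, -0.142, -0.0]
contact_force: [-2.2, -1.9, 4.2]
width: -0.0006
gripper_force: 1.8
```

It rocked: the corner sank about 6 mm under about 4 N. Releasing and moving behind the wedge heel.

```bash
python3 -m inch '[{"claw":-1,"travel":[0,0,0.015],"turn":0},{"claw":-1,"travel":[0,0,0.03],"turn":0},{"claw":-1,"travel":[0,0,0.05],"turn":0},{"claw":-1,"travel":[0,0,0.2],"turn":0},{"claw":-1,"travel":[0,0,0.32],"turn":0}]'
python3 -m inch '[{"claw":-1,"travel":[-0.22,-0.725,0],"turn":0},{"claw":-1,"travel":[-0.22,-0.725,0],"turn":0},{"claw":-1,"travel":[-0.22,-0.725,0],"turn":0},{"claw":-1,"travel":[-0.22,-0.725,0],"turn":0},{"claw":-1,"travel":[-0.22,-0.725,-0.15],"turn":0}]'
python3 - <<'E'
from h import *
cv2.imwrite('pics/top2.png',imaging.get_image('top')[:,:,::-1])
E
sed -i "s#pics/top1.png#pics/top2.png#;s#pics/crop1#pics/crop2#" m.py; python3 m.py
```

```text
clock: 3.85
position: [0.4287, -0.0633, 0.1216]
ee_rot: [-0.0, 0.99, -0.142, -0.0]
contact_force: [0.0, -0.5, -0.3]
width: 0.0001
gripper_force: 0.0
clock: 4.35
position: [0.3873, -0.212, 0.0934]
ee_rot: [0.002, 0.99, -0.144, 0.004]
contact_force: [0.5, 0.6, -0.6]
width: 0.0001
gripper_force: 0.0
wedge [[299.0, 222.0], [351.0, 222.0], [351.0, 265.0], [299.0, 265.0]]
[[ 0.4529 -0.0809  0.009 ]
 [ 0.4506 -0.1906  0.009 ]
 [ 0.3603 -0.1886  0.009 ]
 [ 0.3623 -0.0796  0.009 ]] c [ 0.4065 -0.1349  0.009 ] sides [0.1098 0.0904 0.109 ]
bal [[236.60000610351562, 231.1999969482422], [250.10000610351562, 159.5], [307.5, 170.1999969482422], [294.1000061035156, 242.0]]
[[ 0.4332  0.0445  0.044 ]
 [ 0.5816  0.0159  0.044 ]
 [ 0.5563 -0.1026  0.044 ]
 [ 0.4089 -0.0728  0.044 ]] c [ 0.495  -0.0288  0.044 ] sides [0.1511 0.1212 0.1504]
```

View pics/crop2.png

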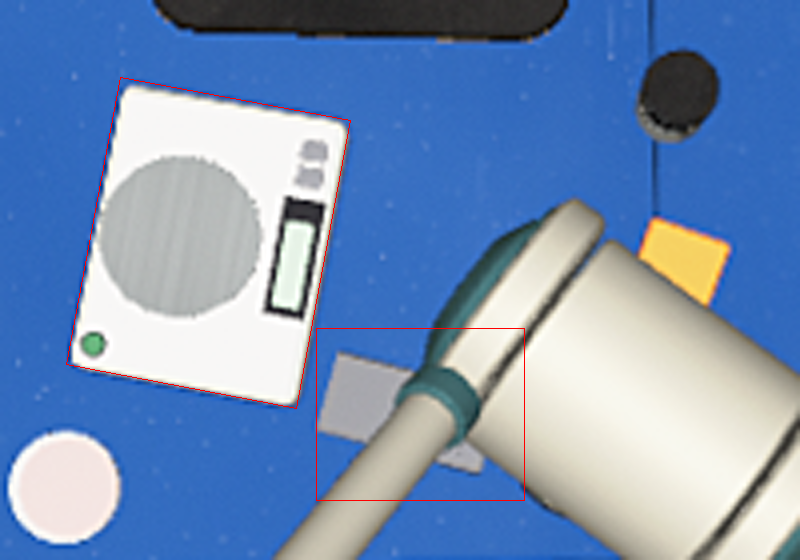

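The balance and wedge haven't moved: the balance box is identical and the wedge's heel corner is still at crop (480,472). Lowering behind the heel, then approaching along the wedge axis.

```bash
python3 -m inch '[{"claw":-1,"travel":[0,0,-0.2],"turn":0},{"claw":-1,"travel":[0,0,-0.3],"turn":0},{"claw":-1,"travel":[0,0,-0.33],"turn":0},{"claw":-1,"travel":[0,0,-0.33],"turn":0},{"claw":-1,"travel":[0,0,-0.33],"turn":0}]'
python3 -m inch '[{"claw":-1,"travel":[0.014,0.048,0],"turn":0},{"claw":-1,"travel":[0.022,0.077,0],"turn":0},{"claw":-1,"travel":[0.028,0.096,0],"turn":0},{"claw":-1,"travel":[0.031,0.106,0],"turn":0},{"claw":-1,"travel":[0.031,0.106,0],"turn":0}]'
```

```text
clock: 4.9
position: [0.3857, -0.2086, 0.0257]
ee_rot: [0.0, 0.99, -0.142, 0.001]
contact_force: [0.7, 0.2, -0.2]
width: 0.0001
gripper_force: 0.0
clock: 5.4
position: [0.3912, -0.187, 0.025]
ee_rot: [0.0, 0.99, -0.142, 0.0]
contact_force: [-0.1, 0.7, 0.7]
width: 0.0001
gripper_force: 0.0
```

```bash
python3 -m inch '[{"claw":-1,"travel":[0.003,0.01,0],"turn":0},{"claw":-1,"travel":[0.006,0.02,0],"turn":0},{"claw":-1,"travel":[0.009,0.03,0],"turn":0},{"claw":-1,"travel":[0.012,0.04,0],"turn":0},{"claw":-1,"travel":[0.014,0.05,0],"turn":0}]'
python3 -m inch '[{"claw":-1,"travel":[0.003,0.01,0],"turn":0},{"claw":-1,"travel":[0.006,0.02,0],"turn":0},{"claw":-1,"travel":[0.009,0.03,0],"turn":0},{"claw":-1,"travel":[0.012,0.04,0],"turn":0},{"claw":-1,"travel":[0.014,0.05,0],"turn":0}]'
python3 - <<'E'
from h import *
cv2.imwrite('pics/top3.png',imaging.get_image('top')[:,:,::-1])
im=imaging.get_image('scene')
cv2.imwrite('pics/s3.png',cv2.resize(im[160:310,230:430],None,fx=4,fy=4,interpolation=cv2.INTER_CUBIC)[:,:,::-1])
E
```

```text
clock: 5.9
position: [0.3939, -0.1773, 0.0248]
ee_rot: [0.0, 0.99, -0.142, -0.0]
contact_force: [0.0, -0.5, -0.0]
width: -0.0
gripper_force: 0.1
clock: 6.4
position: [0.3968, -0.1672, 0.0248]
ee_rot: [0.0, 0.99, -0.142, 0.0]
contact_force: [-0.0, 0.0, -0.2]
width: -0.0004
gripper_force: 0.1
```

View pics/s3.png

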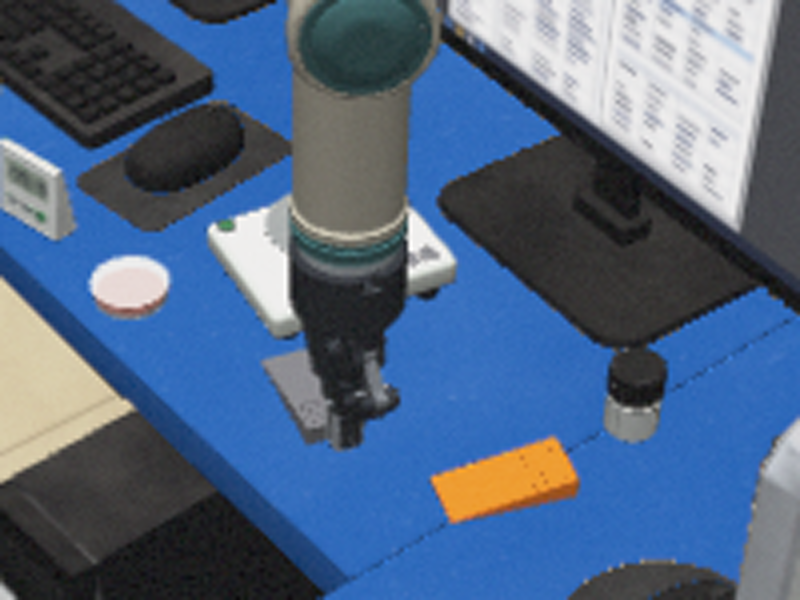

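```bash
python3 - <<'E'
from h import *
a=[cv2.imread(f'pics/{n}.png') for n in('top1','top3')]
cv2.imwrite('pics/cmp.png',np.hstack([cv2.resize(i[210:280,270:350],None,fx=5,fy=5,interpolation=cv2.INTER_CUBIC) for i in a]))
E
```

```text
(no output)
```

View pics/cmp.png

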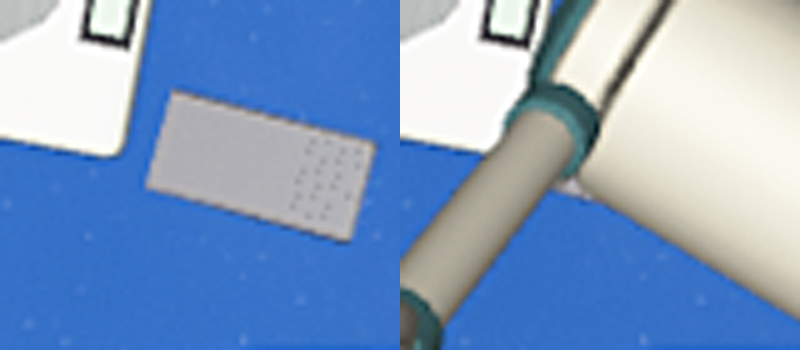

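The top view is blocked by the arm. In the scene crop, the near tip corner moved from (271,374) to (263,362). I'll estimate the yaw from the wedge's near long edge in the scene view.

```bash
cat > e.py <<'E'
import sys
from h import *
def edge(f):
    im=cv2.imread(f)
    if im.shape[0]!=600: im=cv2.resize(im[160:310,230:430],None,fx=4,fy=4,interpolation=cv2.INTER_CUBIC)
    hsv=cv2.cvtColor(im,cv2.COLOR_BGR2HSV)
    m=((hsv[:,:,1]<80)&(hsv[:,:,2]>70)).astype(np.uint8)
    pts=[]
    for v in range(376,432,2):   # first grey pixel from the left on each row
        u=np.flatnonzero(m[v,255:420])
        if len(u): pts.append((u[0]+255,v))
    pts=np.array(pts,float)
    W=np.array([onz('scene',p/4+[230,160],.002+.014*np.clip((p[1]-365)/80,0,1))[:2] for p in pts])
    vx,vy,x,y=cv2.fitLine(W.astype(np.float32),cv2.DIST_HUBER,0,1e-4,1e-4).ravel()
    if vy<0:vx,vy=-vx,-vy
    return np.degrees(np.arctan2(vx,vy)),x-vx/vy*(y+.12),W[[0,-1]].round(4).tolist()
for f in sys.argv[1:]: print(f,edge(f),'(deg from +y toward +x; x at y=-.12)')
E
python3 e.py pics/s2.png pics/s3.png
```

```text
pics/s2.png (np.float32(18.72785), np.float32(0.38269737), [[0.3964, -0.0837], [0.3735, -0.1467]]) (deg from +y toward +x; x at y=-.12)
pics/s3.png (np.float32(18.850443), np.float32(0.38272065), [[0.3958, -0.0833], [0.3735, -0.1467]]) (deg from +y toward +x; x at y=-.12)
```

The wedge is sliding along its own axis without turning. Continuing to push and watching the force.

```bash
python3 -m inch '[{"claw":-1,"travel":[0.003,0.01,0],"turn":0},{"claw":-1,"travel":[0.006,0.02,0],"turn":0},{"claw":-1,"travel":[0.009,0.03,0],"turn":0},{"claw":-1,"travel":[0.012,0.04,0],"turn":0},{"claw":-1,"travel":[0.014,0.05,0],"turn":0}]'
python3 -m inch '[{"claw":-1,"travel":[0.003,0.01,0],"turn":0},{"claw":-1,"travel":[0.006,0.02,0],"turn":0},{"claw":-1,"travel":[0.009,0.03,0],"turn":0},{"claw":-1,"travel":[0.012,0.04,0],"turn":0},{"claw":-1,"travel":[0.014,0.05,0],"turn":0}]'
python3 -m inch '[{"claw":-1,"travel":[0.003,0.01,0],"turn":0},{"claw":-1,"travel":[0.006,0.02,0],"turn":0},{"claw":-1,"travel":[0.009,0.03,0],"turn":0},{"claw":-1,"travel":[0.012,0.04,0],"turn":0},{"claw":-1,"travel":[0.012,0.04,0],"turn":0}]'
```

```text
clock: 7.0
position: [0.3996, -0.1572, 0.0248]
ee_rot: [0.0, 0.99, -0.142, 0.0]
contact_force: [0.4, -0.5, -0.3]
width: -0.0002
gripper_force: 0.2
clock: 7.5
position: [0.4024, -0.1472, 0.0248]
ee_rot: [0.0, 0.99, -0.142, 0.0]
contact_force: [-0.3, -0.4, -0.8]
width: 0.0
gripper_force: 0.2
clock: 8.0
position: [0.4047, -0.1391, 0.0248]
ee_rot: [-0.0, 0.99, -0.142, -0.0]
contact_force: [-0.7, 0.1, 0.4]
width: 0.0005
gripper_force: 0.0
```

```bash
python3 - <<'E'
from h import *
im=imaging.get_image('scene')
cv2.imwrite('pics/s4.png',cv2.resize(im[160:310,230:430],None,fx=4,fy=4,interpolation=cv2.INTER_CUBIC)[:,:,::-1])
E
python3 e.py pics/s4.png
```

```text
pics/s4.png (np.float32(19.188833), np.float32(0.38251975), [[0.3953, -0.0829], [0.3904, -0.1482]]) (deg from +y toward +x; x at y=-.12)
```

View pics/s4.png

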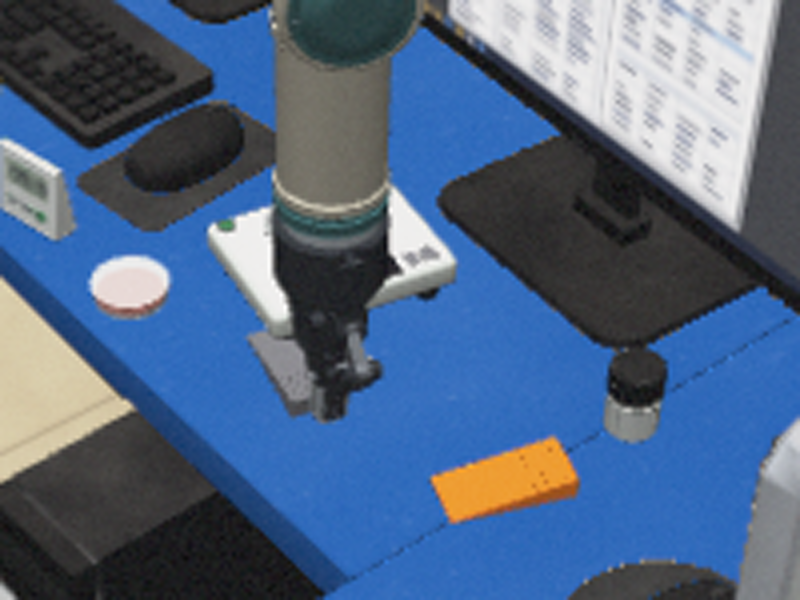

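```bash
python3 - <<'E'
from h import *
for p,z in(((271,374),.002),((248,335),.002),((319,458),0),((292,415),0)): print(p,onz('scene',np.array(p)/4+[230,160],z).round(4))
E
```

```text
(271, 374) [ 0.3983 -0.08    0.002 ]
(248, 335) [ 0.41  -0.037  0.002]
(319, 458) [ 0.375  -0.1648  0.    ]
(292, 415) [ 0.386  -0.1204  0.    ]
```

The tip is about 17 mm past the foot's middle and centred to within a couple of mm. Fine pushes from here.

```bash
python3 -m inch '[{"claw":-1,"travel":[0.001,0.005,0],"turn":0},{"claw":-1,"travel":[0.003,0.01,0],"turn":0},{"claw":-1,"travel":[0.004,0.015,0],"turn":0},{"claw":-1,"travel":[0.004,0.015,0],"turn":0}]'
```

```text
clock: 8.45
position: [0.4055, -0.1362, 0.0248]
ee_rot: [0.0, 0.99, -0.142, -0.0]
contact_force: [0.7, -0.4, -0.2]
width: -0.0004
gripper_force: 0.0
```

```bash
python3 -m inch '[{"claw":-1,"travel":[0.001,0.005,0],"turn":0},{"claw":-1,"travel":[0.003,0.01,0],"turn":0},{"claw":-1,"travel":[0.004,0.015,0],"turn":0},{"claw":-1,"travel":[0.004,0.015,0],"turn":0}]'
```

```text
clock: 8.85
position: [0.4063, -0.1332, 0.0248]
ee_rot: [0.0, 0.99, -0.142, 0.0]
contact_force: [-0.4, 0.0, -0.9]
width: -0.0001
gripper_force: 0.0
```

```bash
python3 -m inch '[{"claw":-1,"travel":[0.001,0.005,0],"turn":0},{"claw":-1,"travel":[0.003,0.01,0],"turn":0},{"claw":-1,"travel":[0.004,0.015,0],"turn":0},{"claw":-1,"travel":[0.004,0.015,0],"turn":0}]'
```

```text
clock: 9.25
position: [0.4071, -0.1302, 0.0248]
ee_rot: [0.0, 0.99, -0.142, 0.0]
contact_force: [0.4, -0.3, 0.2]
width: -0.0001
gripper_force: 0.0
```

```bash
python3 -m inch '[{"claw":-1,"travel":[0.001,0.005,0],"turn":0},{"claw":-1,"travel":[0.003,0.01,0],"turn":0},{"claw":-1,"travel":[0.004,0.015,0],"turn":0},{"claw":-1,"travel":[0.004,0.015,0],"turn":0}]'
```

```text
clock: 9.65
position: [0.4079, -0.1274, 0.0248]
ee_rot: [0.0, 0.99, -0.142, 0.0]
contact_force: [-0.5, -1.4, -0.6]
width: -0.0002
gripper_force: 0.9
```

```bash
python3 -m inch '[{"claw":-1,"travel":[0.001,0.005,0],"turn":0},{"claw":-1,"travel":[0.003,0.01,0],"turn":0},{"claw":-1,"travel":[0.003,0.01,0],"turn":0},{"claw":-1,"travel":[0.003,0.01,0],"turn":0}]'
```

```text
clock: 10.05
position: [0.4085, -0.1255, 0.0248]
ee_rot: [0.0, 0.99, -0.142, 0.0]
contact_force: [-1.4, -4.7, -0.7]
width: 0.0001
gripper_force: 1.9
```

```bash
python3 -m inch '[{"claw":-1,"travel":[0.001,0.005,0],"turn":0},{"claw":-1,"travel":[0.003,0.01,0],"turn":0},{"claw":-1,"travel":[0.003,0.01,0],"turn":0},{"claw":-1,"travel":[0.003,0.01,0],"turn":0}]'
```

```text
clock: 10.45
position: [0.409, -0.1234, 0.0248]
ee_rot: [0.0, 0.99, -0.142, -0.0]
contact_force: [-0.8, -3.9, -0.1]
width: 0.0001
gripper_force: 2.0
```

The wedge met the foot, pushing back 4–5 N. Backing off and returning to the corner.

```bash
python3 -m inch '[{"claw":-1,"travel":[-0.005,-0.02,0],"turn":0},{"claw":-1,"travel":[-0.02,-0.08,0],"turn":0},{"claw":-1,"travel":[-0.05,-0.19,0],"turn":0},{"claw":-1,"travel":[-0.05,-0.19,0.2],"turn":0},{"claw":-1,"travel":[-0.05,-0.19,0.4],"turn":0}]'
python3 -m inch '[{"claw":-1,"travel":[0,0,0.1],"turn":0},{"claw":-1,"travel":[0.08,0.25,0.1],"turn":0},{"claw":-1,"travel":[0.15,0.5,0],"turn":0},{"claw":-1,"travel":[0.15,0.5,-0.15],"turn":0},{"claw":-1,"travel":[0.15,0.5,-0.15],"turn":0}]'
python3 - <<'E'
from h import *
im=imaging.get_image('scene')
cv2.imwrite('pics/s5.png',cv2.resize(im[160:310,230:430],None,fx=4,fy=4,interpolation=cv2.INTER_CUBIC)[:,:,::-1])
E
```

```text
clock: 10.95
position: [0.398, -0.1616, 0.1048]
ee_rot: [-0.001, 0.99, -0.143, -0.002]
contact_force: [0.9, -0.2, -0.3]
width: -0.0
gripper_force: 0.0
clock: 11.45
position: [0.4263, -0.0594, 0.0724]
ee_rot: [-0.001, 0.99, -0.141, -0.004]
contact_force: [-1.0, -0.1, -0.5]
width: -0.0
gripper_force: 0.0
```

View pics/s5.png

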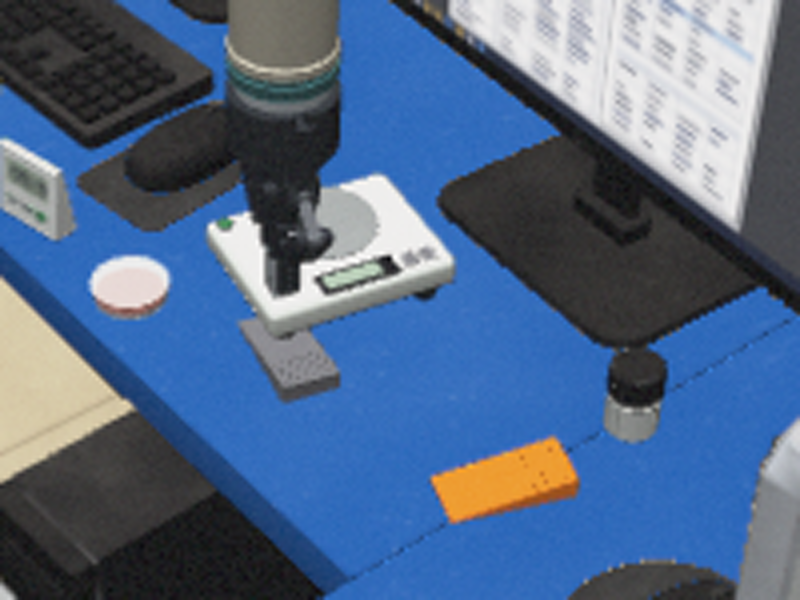

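The wedge is under the corner (crop 240–340, 318–400), the foot at (285,332) sits near its middle line, and the balance has barely moved. Pressing.

```bash
python3 -m inch '[{"claw":-1,"travel":[0,0,-0.02],"turn":0},{"claw":-1,"travel":[0,0,-0.03],"turn":0},{"claw":-1,"travel":[0,0,-0.035],"turn":0},{"claw":-1,"travel":[0,0,-0.04],"turn":0},{"claw":-1,"travel":[0,0,-0.04],"turn":0}]'
```

```text
clock: 12.0
position: [0.4292, -0.0618, 0.0671]
ee_rot: [0.0, 0.99, -0.143, 0.0]
contact_force: [0.3, 0.2, 0.6]
width: -0.0003
gripper_force: 0.0
```

```bash
python3 -m inch '[{"claw":-1,"travel":[0,0,-0.005],"turn":0},{"claw":-1,"travel":[0,0,-0.01],"turn":0},{"claw":-1,"travel":[0,0,-0.01],"turn":0},{"claw":-1,"travel":[0,0,-0.01],"turn":0}]'
```

```text
clock: 12.4
position: [0.4291, -0.0613, 0.0648]
ee_rot: [0.0, 0.99, -0.142, -0.0]
contact_force: [-0.7, -0.0, -0.2]
width: 0.0003
gripper_force: 0.0
```

```bash
python3 -m inch '[{"claw":-1,"travel":[0,0,-0.004],"turn":0},{"claw":-1,"travel":[0,0,-0.008],"turn":0},{"claw":-1,"travel":[0,0,-0.008],"turn":0}]'
```

```text
clock: 12.7
position: [0.4291, -0.0613, 0.0631]
ee_rot: [0.0, 0.99, -0.142, -0.0]
contact_force: [-0.4, 0.1, -0.1]
width: 0.0001
gripper_force: 0.0
```

```bash
python3 -m inch '[{"claw":-1,"travel":[0,0,-0.003],"turn":0},{"claw":-1,"travel":[0,0,-0.005],"turn":0},{"claw":-1,"travel":[0,0,-0.005],"turn":0}]'
```

```text
clock: 13.0
position: [0.4291, -0.0614, 0.0629]
ee_rot: [0.0, 0.99, -0.142, 0.0]
contact_force: [-2.2, 0.6, 8.4]
width: 0.0002
gripper_force: 3.7
```

Firm at 8.4 N with the corner still at 44 mm, so the rocking is gone. Holding to check it stays steady and that the wedge is where it should be.

```bash
python3 -m inch '[{"claw":-1,"travel":[0,0,0],"turn":0},{"claw":-1,"travel":[0,0,0],"turn":0},{"claw":-1,"travel":[0,0,0],"turn":0},{"claw":-1,"travel":[0,0,0],"turn":0},{"claw":-1,"travel":[0,0,0],"turn":0}]'
python3 - <<'E'
from h import *
a=onz('scene',np.array((288,400))/4+[230,160],0)[:2];b=onz('scene',np.array((340,383))/4+[230,160],0)[:2];t=onz('scene',np.array((240,320))/4+[230,160],.002)[:2]
c=(a+b)/2;d=(t-a)/np.linalg.norm(t-a);n=np.array([-d[1],d[0]])
f=np.array([.4307,-.0586])-c
print('heel width',np.linalg.norm(a-b),'len',np.linalg.norm(t-a),'foot in wedge x,y',f@d-.045,f@n)
E
```

```text
clock: 13.5
position: [0.4291, -0.0614, 0.0629]
ee_rot: [0.0, 0.99, -0.142, 0.0]
contact_force: [-2.0, 0.8, 8.4]
width: -0.0002
gripper_force: 3.6
heel width 0.04033836496709791 len 0.08922761560461594 foot in wedge x,y 0.010295095252268495 -0.004461035797852575
```

The foot sits at x≈+10 mm, y≈-4 mm in the wedge frame, well within limits, and the press is steady at 8.4 N. Handing in.

```bash
python3 -c "
from rig import ticket
print(ticket.sign_off())"
```

```text
the job is handed in; nothing more can be done
None
```

I handed the job in at about 13.5 s with the wedge snug under the short foot, the balance not rocking and the fingertip pressing its corner at a steady 8.4 N; the hand-in gave no verdict.

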